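# Make up two families' meal trays

## Robot

A 6-joint arm with a two-finger parallel gripper is mounted at the origin on the work surface. World frame = base frame: x ahead of the robot, y to its left, z up, the work surface at z = 0. Lengths are in m, angles in rad, forces in N, time in s.
With the tool pointing down it reaches from about 0.275 to 0.725 m from the base axis. Payload 15.9 kg.
Tool frame: the origin (TCP) lies on the centre line of the jaws, within the pads' length; the fingertips stand 14 mm ahead of it and the grasp point (between the pads) lies 5 mm behind it (bot.tip_extent is the distance from the TCP to the fingertips, in m); z points along the fingers, y is the line along which they close (so a half turn about z gives the same grasp; the last joint's range is limited). The gripper opens to 85 mm and grips with 20 to 120 N. Pads are 22 mm wide; open, the fingers measure 114 mm over their backs; the gripper's body (76 mm by 85 mm) begins 54 mm behind the grasp point. The pads swing forward as they close: fully open they stand 13 mm farther back than shut.
Start: joints at [1.295, 0.213, -0.034, 1.323, 0, 1.571], TCP at [0.136, 0.481, 0.245] pointing down, gripper open.
Joint ranges: [-2.98, 2.98], [-0.74, 1.72], [-1.14, 1.35], [-2.1, 2.04], [-1.57, 1.44], [-3.14, 3.14]. Speed limits (rad/s): [1.89, 1.89, 2.39, 2.57, 3.14, 3.14].

## Interface

Orientations are given as a unit quaternion [x, y, z, w].
In Python, from station import monitor, capture, ticket, bot gives the robot as it stands.
- The arm moves only by the tool arm_command, never from a script. Its argument "moves" is one flat list of numbers, 4 for each row, row after row: the shift along the world's x, y, z in cm, then the turn about the world's z in rad. A call has 1 to 12 rows; each row shifts and turns the commanded pose from where the row before left it; what a row does not reach is not made up. A row lasts 1/10 s, in which the tool goes at most 50 mm and 8.59 degrees, less where a joint would pass 70% of its speed; a pose out of reach is approached as far as the arm can. A call is refused whole if a number of a shift passes 5 or a number of a turn 0.15, either way. A call with a gripper value outside its range is refused whole. "claw" is the opening, from -1 (shut) to 1 (fully open), set as the call begins (left out, the last holds). The fingers move at their own pace and stop on an object; "grip_force" is the grip in N (left out, the last holds). Time passes only in rows, so rows that do not move let the fingers close. It gives the time, the measured TCP pose, the force, the opening and the grip force at its end, in the units of the state.
- monitor.observe(): the state, without advancing time (a new reading comes with each control period).
- capture(name): name is "scene" or "top"; returns a dict with "image" (480x640x3 uint8, red, green, blue), "range_z" (480x640 float32, m along the optical axis (not along the pixel's ray), 0 where there is no reading), "K" (3x3 intrinsics, pixels), "R" (3x3) and "t" (3): a world point X has camera coordinates R X + t. Camera axes: x right, y down, z forward; pixel columns grow to the right and rows downward; lengths in m; the calibration is good to about 2 mm. A picture is of the moment at which its call begins.
- ticket.hand_in(): hands the job in; it is judged then, once.
The state is a dict: "time_s": time; "joint_positions": joint angles; "dq": joint speeds; "joint_efforts": joint torques, N m; "position": TCP position; "tcp_rot": TCP orientation; "wrist_force": force on the tool from outside, world axes, zero at the start; "moment": the same for the moment, N m; "grip_width": finger opening in m; "finger_force": force on a finger pad.
Only numpy, scipy, OpenCV 4.12 (cv2) and the standard library are available. Lean on these libraries where they do the work, as an engineer would, in place of code of your own. Each camera call takes 0.05 s, during which the arm holds its last target. There are 200 camera calls.

## Task

Make up the two meal trays from the stock on the counter: the blue tray gets the red-lidded tub, the light-blue milk carton and the green apple; the yellow tray, which already has its orange, gets the white-lidded tub and the purple grape-juice carton. Everything sits down on the floor of its own well, tubs (in the round wells) and cartons (in the oblong middle wells) standing upright, the apple in the square well. Leave the orange, the black-lidded tub and the brown cocoa carton where they are.

Things in the scene. Friction and masses are not known exactly. Their poses are not given: they have to be found in the camera images.
- tray_blue: Blue meal tray, fixed: block 100 mm (x) by 275 mm (y), 20 mm high, a 13 mm grip tab at each end, three wells in a row, all at x = 0, floors 5 mm above the counter: round well for a tub at y = +87 mm (80 mm across); oblong well for a carton at y = 0 (70 mm along x, 54 along y); square well for fruit at y = -87 mm (76 by 76 mm). Origin: centre of underside, z up. Stands left or right, yaw within 0.22 rad. Wells empty at the start.
- tray_yellow: Yellow meal tray, fixed: block 100 mm (x) by 275 mm (y), 20 mm high, a 13 mm grip tab at each end, three wells in a row, all at x = 0, floors 5 mm above the counter: round well for a tub at y = +87 mm (80 mm across); oblong well for a carton at y = 0 (70 mm along x, 54 along y); square well for fruit at y = -87 mm (76 by 76 mm). Origin: centre of underside, z up. Stands left or right, yaw within 0.22 rad. Its square well holds the orange.
- tub_red: Food tub with a flat red lid, light orange-brown sides: upright round, 60 mm across (lid 63 mm across, from 62 to 70 mm height), 70 mm high, about 0.15 kg. Origin: centre of its underside, z up.
- tub_white: Food tub with a flat white lid, cream sides: upright round, 60 mm across (lid 63 mm across, from 62 to 70 mm height), 70 mm high, about 0.15 kg. Origin: centre of its underside, z up.
- tub_black: Food tub with a flat black lid, brown sides: upright round, 60 mm across (lid 63 mm across, from 62 to 70 mm height), 70 mm high, about 0.15 kg. Origin: centre of its underside, z up. Spare stock: stays where it stands.
- carton_milk: Brick drink carton, the milk: light blue top and corners with a white band round its middle, with a straw on one side: 50 mm along its x, 38 mm along its y, 80 mm high, standing, about 0.15 kg. Origin: centre of its underside, z up.
- carton_grape: Brick drink carton, the grape juice: purple with a pale lilac band, with a straw on one side: 50 mm along its x, 38 mm along its y, 80 mm high, standing, about 0.15 kg. Origin: centre of its underside, z up.
- carton_cocoa: Brick drink carton, the cocoa: dark brown with a tan band, with a straw on one side: 50 mm along its x, 38 mm along its y, 80 mm high, standing, about 0.15 kg. Origin: centre of its underside, z up. Spare stock: stays where it stands.
- apple: Green apple with a stalk: 64 mm across at its widest (36 mm above its foot), 62 mm high plus a 9 mm thin stalk, small flat foot 32 mm across, about 0.14 kg. Origin: at its middle, 31 mm above its foot; z along the stalk.
- orange: Orange (the fruit), same shape and size as the apple without the stalk, lying in the yellow tray's square well from the start. Origin at its middle. Stays there.
Things that resemble listed ones, but are neither listed nor needed, are in the scene too. There is more than one size of the carton_grape; the one meant has the size given above.

How it is judged:
At the end, for the whole second after the job is handed in: Blue tray: red-lidded tub in round, milk in oblong, apple in square well. Yellow: white-lidded tub in round, grape in oblong, orange still in square. Each within 11 to 14 mm of its well's centre in x and y, on the well floor within 5 mm, tubs and cartons upright within 0.12 rad, all at rest (x of tub_red in the frame of tray_blue between -0.013 and 0.013 m and y of tub_red in the frame of tray_blue between 0.074 and 0.1 m and z of tub_red in the frame of tray_blue between 0 and 0.01 m and angle between each of tub_red, carton_milk, tub_white, carton_grape's own z axis and vertical below 0.12 rad and linear speed of each of tub_red, carton_milk, apple, tub_white, carton_grape, orange below 0.02 m/s and angular speed of each of tub_red, carton_milk, apple, tub_white, carton_grape, orange below 0.3 rad/s and x of carton_milk in the frame of tray_blue between -0.013 and 0.013 m and y of carton_milk in the frame of tray_blue between -0.011 and 0.011 m and z of carton_milk in the frame of tray_blue between 0 and 0.01 m and x of apple in the frame of tray_blue between -0.014 and 0.014 m and y of apple in the frame of tray_blue between -0.101 and -0.073 m and z of apple in the frame of tray_blue between 0.031 and 0.041 m and x of tub_white in the frame of tray_yellow between -0.013 and 0.013 m and y of tub_white in the frame of tray_yellow between 0.074 and 0.1 m and z of tub_white in the frame of tray_yellow between 0 and 0.01 m and x of carton_grape in the frame of tray_yellow between -0.013 and 0.013 m and y of carton_grape in the frame of tray_yellow between -0.011 and 0.011 m and z of carton_grape in the frame of tray_yellow between 0 and 0.01 m and x of orange in the frame of tray_yellow between -0.014 and 0.014 m and y of orange in the frame of tray_yellow between -0.101 and -0.073 m and z of orange in the frame of tray_yellow between 0.031 and 0.041 m); the robot touches nothing.
It fails at once if the black-lidded tub is shifted by more than 20 mm or knocked over (distance of tub_black from where it was at the start of the episode above 0.02 m or angle between tub_black's own z axis and vertical above 0.5 rad).
It fails at once if the brown cocoa carton is shifted by more than 20 mm or knocked over (distance of carton_cocoa from where it was at the start of the episode above 0.02 m or angle between carton_cocoa's own z axis and vertical above 0.5 rad).
It fails at once if the orange is shifted by more than 20 mm (distance of orange from where it was at the start of the episode above 0.02 m).
It also fails if it takes over 118 s, if anything falls off the work surface, if the arm or the gripper's body presses on something with over 40 N, if the wrist force passes 120 N, or if a joint passes its speed limit or range.

## Working session

There is one attempt and no reset: what is moved stays moved. The work goes in short steps, Python scripts to look and compute and a tool call to move; the robot and the scene stay as the last step left them, time stands still between calls to the robot, and variables do not carry over. Pictures are saved under pics/ and viewed, at most 14 in all, crops included, and the job is handed in when it is done.

Besides the shell and the picture viewer there is one more tool, called as name(argument=value, ...) on one line, values as JSON. arm_command: Moves the arm, as the interface text tells. Its arguments: {"type":"object","properties":{"moves":{"type":"array","items":{"type":"number"}},"claw":{"type":"number"},"grip_force":{"type":"number"}},"required":["moves"]}

```bash
mkdir -p pics; ls; python3 - <<'E'
from station import monitor, capture, bot
import cv2,numpy as np
s=monitor.observe(); print(s['time_s'],s['position'],s['tcp_rot'],s['grip_width'])
for n in ('scene','top'):
    c=capture(n); cv2.imwrite(f'pics/{n}0.png',c['image'][:,:,::-1]); np.savez(f'/tmp/{n}0.npz',**c)
    print(n,c['K'].tolist(),(-c['R'].T@c['t']).round(3),c['R'].round(3).tolist(),(c['range_z']>0).mean())
E
```

```text
pics
0.0 [0.13605638 0.48079916 0.24482027] [ 1.37447969e-01  9.90508831e-01 -5.52397189e-04 -8.30032621e-05] 0.08563777237545529
scene [[482.2589411301359, 0.0, 319.79910065297895], [0.0, 482.2589411301359, 240.3930111060588], [0.0, 0.0, 1.0]] [ 1.049 -0.24   0.996] [[0.366, 0.931, 0.009], [0.777, -0.3, -0.554], [-0.513, 0.209, -0.833]] 0.9959407552083334
top [[463.8615766976119, 0.0, 315.6143593097087], [0.0, 463.8615766976119, 231.75547149894086], [0.0, 0.0, 1.0]] [0.393 0.02  0.994] [[0.022, -1.0, 0.008], [-0.997, -0.022, -0.073], [0.073, -0.007, -0.997]] 0.9960611979166667
```

View pics/top0.png

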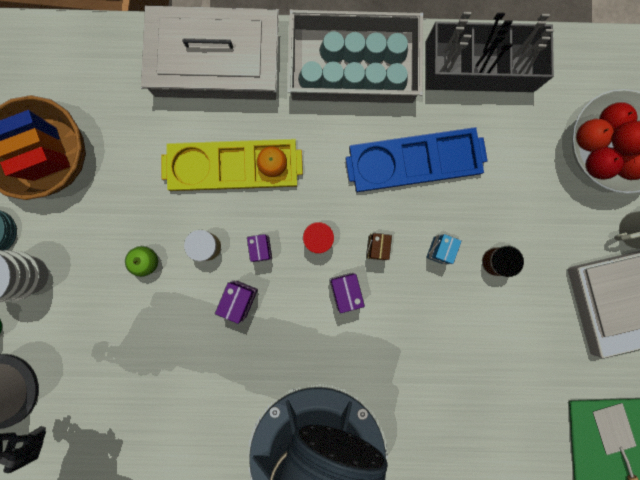

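View pics/scene0.png

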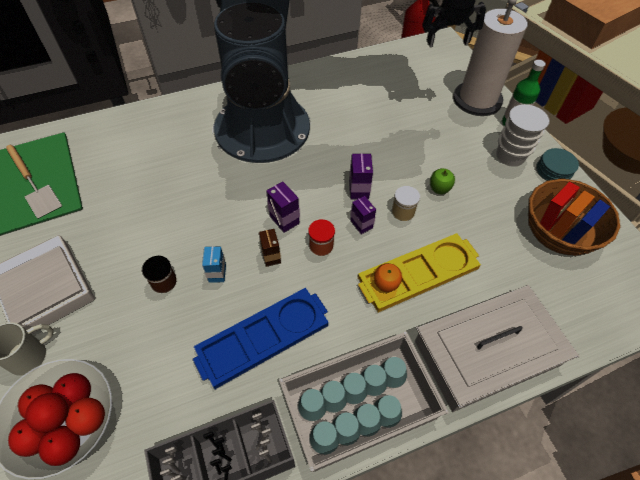

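```bash
cat > h.py <<'E'
import cv2,numpy as np
def world(c):
    z=c['range_z'].astype(float); K=c['K']; v,u=np.mgrid[0:480,0:640]
    P=np.stack([(u-K[0,2])/K[0,0]*z,(v-K[1,2])/K[1,1]*z,z],-1)
    return (P-c['t'])@c['R'], z>0
def onplane(c,px,h):
    K=c['K'];d=np.array([(px[0]-K[0,2])/K[0,0],(px[1]-K[1,2])/K[1,1],1])@c['R'];o=-c['R'].T@c['t']
    return o+d*(h-o[2])/d[2]
def region(c,px,r,zlo,zhi):
    W,ok=world(c); v,u=np.mgrid[0:480,0:640]
    m=ok&(abs(u-px[0])<r)&(abs(v-px[1])<r)&(W[...,2]>zlo)&(W[...,2]<zhi)
    return W[m]
def rect(P):
    (cx,cy),(w,h),a=cv2.minAreaRect((P[:,:2]*1000).astype(np.float32))
    if w<h: w,h,a=h,w,a+90   # a: angle of long side from +x
    a=(a+90)%180-90
    return [round(q,1) for q in (cx,cy,w,h,a)]
E
python3 - <<'E'
from h import *
c=dict(np.load('/tmp/top0.npz')); s=dict(np.load('/tmp/scene0.npz'))
for n,px in dict(grapeS=(259,248),grapeL1=(236,302),grapeL2=(347,294),cocoa=(380,247),milk=(446,249),red=(318,238),white=(202,246),black=(503,262),apple=(141,261),orange=(272,162)).items():
    A=region(c,px,24,.02,.2); top=np.percentile(A[:,2],97); B=A[A[:,2]>top-.007]
    print(n,'top',round(top*1000,1),rect(B),'mean',(B.mean(0)*1000).round(1))
W,ok=world(c); hsv=cv2.cvtColor(c['image'],cv2.COLOR_RGB2HSV)
for n,lo,hi in (('yellow',22,35),('blue',105,125)):
    m=(hsv[...,0]>=lo)&(hsv[...,0]<=hi)&(hsv[...,1]>120)&(W[...,2]>.012)&(W[...,2]<.03)&(W[...,0]>.44)
    m=cv2.morphologyEx(m.astype(np.uint8),cv2.MORPH_OPEN,np.ones((3,3)))>0
    print(n,rect(W[m]),np.median(W[m][:,2]),m.sum())
a=cv2.resize(c['image'][220:320,100:540],None,fx=1.8,fy=1.8,interpolation=3)
b=cv2.resize(s['image'][145:300,130:460],None,fx=2.4,fy=2.4,interpolation=3)
im=np.zeros((600,800,3),np.uint8); im[:180,:792]=a; im[200:200+b.shape[0],:792]=b[:400]
cv2.imwrite('pics/crop0.png',im[:,:,::-1])
E
```

```text
grapeS top 82.8 [426.9, 128.0, 49.9, 37.7, 9.8] mean [426.9 127.8  79.6]
grapeL1 top 107.7 [320.0, 168.9, 65.8, 50.5, -20.8] mean [320.  168.5 105. ]
grapeL2 top 108.2 [342.5, -49.3, 66.0, 50.1, 15.9] mean [342.6 -49.1 105.2]
cocoa top 82.6 [435.0, -115.4, 49.9, 38.3, -6.3] mean [ 434.7 -115.4   79.7]
milk top 82.5 [432.8, -248.5, 50.1, 38.9, -19.0] mean [ 432.6 -248.    79.6]
red top 72.9 [450.1, 8.9, 60.3, 60.0, 1.5] mean [449.8   9.1  69.7]
white top 72.3 [428.9, 244.2, 62.0, 59.9, -88.8] mean [429.1 244.5  69.6]
black top 73.1 [410.6, -370.2, 60.8, 59.9, -89.0] mean [ 410.9 -370.6   69.9]
apple top 63.0 [395.3, 369.7, 48.0, 46.4, -87.0] mean [395.3 369.7  59.7]
orange top 68.1 [607.3, 108.8, 46.8, 46.1, 89.6] mean [606.5 108.9  64.8]
yellow [604.9, 196.1, 300.3, 100.4, -86.5] 0.019307644822296795 3214
blue [617.6, 114.0, 923.6, 135.5, -88.7] 0.019666965523044432 3196
```

View pics/crop0.png

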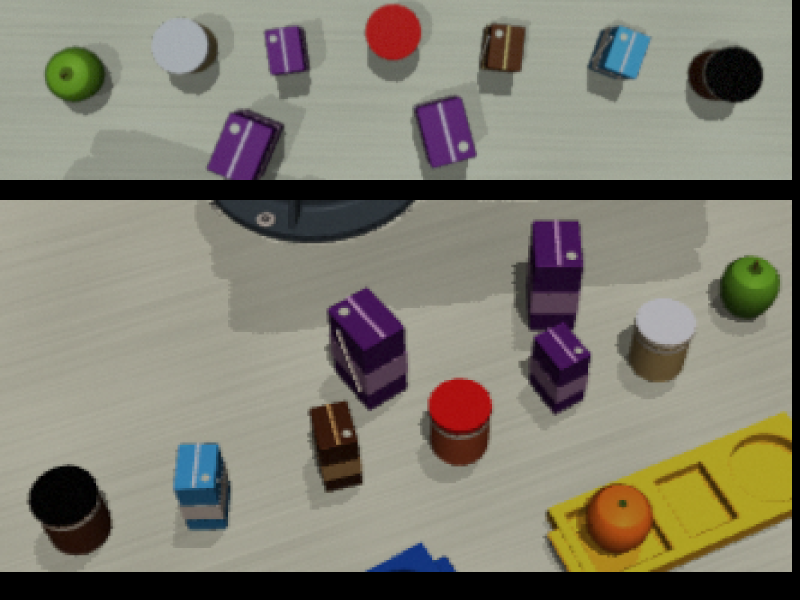

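```bash
python3 - <<'E'
from h import *
for n in ('top','scene'):
    c=dict(np.load(f'/tmp/{n}0.npz')); W,ok=world(c); hsv=cv2.cvtColor(c['image'],cv2.COLOR_RGB2HSV); X=W[...,0];Y=W[...,1];Z=W[...,2]
    print(n)
    for k,lo,hi,y0,y1 in (('yellow',22,35,.02,.4),('blue',105,125,-.4,.05)):
        m=(hsv[...,0]>=lo)&(hsv[...,0]<=hi)&(hsv[...,1]>120)&(Z>.013)&(Z<.03)&(X>.5)&(X<.7)&(Y>y0)&(Y<y1)
        l,lab,st,_=cv2.connectedComponentsWithStats(m.astype(np.uint8)); i=1+np.argmax(st[1:,4])
        print(k,rect(W[lab==i]),st[i,4])
    for k,p,h in dict(grape=(427,128),0.08 and 80) if 0 else [('grape',(427,128),80),('milk',(433,-248),80),('red',(450,9),70),('white',(429,244),70),('apple',(395,370),62)]:
        m=ok&(np.hypot(X*1000-p[0],Y*1000-p[1])<45)&(Z*1000>h-7)&(Z*1000<h+6)
        print(k,rect(W[m]),'mean',(W[m].mean(0)*1000).round(1))
    if n=='top':
        for y in np.arange(-.4,.45,.05):
            q=W[ok&(abs(Y-y)<.025)&(Z>.03)&(X>.64)]; 
            if len(q): print(round(y,2),q[:,0].min().round(3),q[:,2].max().round(3),end=' | ')
E
```

```text
File "<stdin>", line 9
    for k,p,h in dict(grape=(427,128),0.08 and 80) if 0 else [('grape',(427,128),80),('milk',(433,-248),80),('red',(450,9),70),('white',(429,244),70),('apple',(395,370),62)]:
                                                 ^
SyntaxError: positional argument follows keyword argument
```

```bash
cat > meas.py <<'E'
from h import *
def trays(c):
    W,ok=world(c); hsv=cv2.cvtColor(c['image'],cv2.COLOR_RGB2HSV); X=W[...,0];Y=W[...,1];Z=W[...,2]
    for k,lo,hi,y0,y1 in (('yellow',22,35,.02,.4),('blue',105,125,-.4,.05)):
        m=(hsv[...,0]>=lo)&(hsv[...,0]<=hi)&(hsv[...,1]>120)&(Z>.013)&(Z<.03)&(X>.5)&(X<.7)&(Y>y0)&(Y<y1)
        l,lab,st,_=cv2.connectedComponentsWithStats(m.astype(np.uint8)); i=1+np.argmax(st[1:,4])
        print(k,rect(W[lab==i]),st[i,4])
def tops(c,items):
    W,ok=world(c); X=W[...,0]*1000;Y=W[...,1]*1000;Z=W[...,2]*1000
    for k,p,h in items:
        m=ok&(np.hypot(X-p[0],Y-p[1])<45)&(Z>h-7)&(Z<h+6)
        print(k,rect(W[m]) if m.sum()>3 else None,'mean',(W[m].mean(0)*1000).round(1))
E
python3 - <<'E'
from meas import *
for n in ('top','scene'):
    c=dict(np.load(f'/tmp/{n}0.npz')); print(n); trays(c)
    tops(c,[('grape',(427,128),80),('milk',(433,-248),80),('red',(450,9),70),('white',(429,244),70),('apple',(395,370),62)])
    if n=='top':
        W,ok=world(c)
        for y in np.arange(-.4,.45,.05):
            q=W[ok&(abs(W[...,1]-y)<.025)&(W[...,2]>.03)&(W[...,0]>.64)]
            if len(q): print(round(y,2),q[:,0].min().round(3),q[:,2].max().round(3),end=' | ')
E
```

```text
top
yellow [604.9, 196.1, 300.3, 100.4, -86.5] 3211
blue [625.1, -197.3, 298.1, 99.3, -80.4] 3159
grape [426.8, 128.0, 50.0, 37.7, 9.8] mean [426.7 127.8  79.5]
milk [432.8, -248.5, 50.1, 38.9, -19.0] mean [ 432.5 -247.6   79.4]
red [450.1, 8.9, 60.3, 60.1, 2.1] mean [449.8   9.1  69.6]
white [428.9, 244.2, 62.0, 59.9, -88.8] mean [429.1 244.3  69.5]
apple [395.3, 370.7, 48.6, 47.4, 70.9] mean [395.2 369.4  59.4]
-0.4 0.784 0.153 | -0.35 0.783 0.153 | -0.3 0.784 0.152 | -0.25 0.784 0.153 | -0.2 0.746 0.089 | -0.15 0.748 0.073 | -0.1 0.748 0.071 | -0.05 0.748 0.072 | -0.0 0.748 0.07 | 0.05 0.747 0.071 | 0.1 0.748 0.078 | 0.15 0.748 0.081 | 0.2 0.748 0.107 | 0.25 0.747 0.105 | 0.3 0.748 0.104 | 0.35 0.748 0.08 | 0.4 0.747 0.073 | scene
yellow [605.1, 194.6, 301.2, 103.0, -86.3] 2158
blue [626.2, -199.4, 299.1, 102.2, -80.3] 3070
grape [427.5, 125.8, 52.3, 39.9, 10.4] mean [428.7 124.9  78.4]
milk [434.5, -250.9, 51.5, 37.9, -20.2] mean [ 435.7 -251.2   78.7]
red [450.7, 6.7, 62.2, 60.7, 75.5] mean [452.1   6.2  68.6]
white [430.7, 242.1, 62.9, 60.7, -84.7] mean [431.5 241.5  68.4]
apple [395.6, 366.8, 48.4, 47.2, -73.7] mean [398.1 366.5  59.1]
```

arm_command(moves=[3.2,-1.4,-0.6,-0.14,3.2,-1.4,-0.6,-0.14,3.3,-1.4,-0.6,-0.14,3.2,-1.4,-1,-0.14,3.3,-1.4,-1.5,-0.14,3.2,-1.4,-1.5,-0.14,3.3,-1.4,-2,-0.14,3.2,-1.4,-2,-0.14,0,0,0,0], claw=1, grip_force=30)

```text
time_s: 1.0
position: [0.397, 0.3664, 0.1444]
tcp_rot: [0.646, 0.763, -0.002, 0.0]
wrist_force: [-0.4, -0.0, 0.5]
grip_width: 0.0855
finger_force: 0.0
```

arm_command(moves=[-0.15,0.25,-3.5,0,0,0,-3.5,0,0,0,-2.5,0,0,0,-1.6,0,0,0,0,0,0,0,0,0])

```text
time_s: 1.6
position: [0.3935, 0.3718, 0.0368]
tcp_rot: [0.642, 0.766, -0.0, -0.0]
wrist_force: [-0.2, 0.1, 0.5]
grip_width: 0.0856
finger_force: 0.0
```

arm_command(moves=[0,0,0,0,0,0,0,0,0,0,0,0,0,0,0,0,0,0,0,0,0,0,0,0], claw=-1)

```text
time_s: 2.2
position: [0.3942, 0.3722, 0.0378]
tcp_rot: [0.643, 0.766, 0.001, 0.0]
wrist_force: [-2.5, -1.1, 11.1]
grip_width: 0.0617
finger_force: 29.8
```

arm_command(moves=[0,0,0,0,0,0,0,0,0,0,-0.6,0,0,0,0,0], claw=1)

```text
time_s: 2.6
position: [0.3933, 0.3713, 0.0295]
tcp_rot: [0.643, 0.766, -0.001, -0.0]
wrist_force: [0.6, -0.4, 0.4]
grip_width: 0.0853
finger_force: 0.0
```

arm_command(moves=[0,0,0,0,0,0,0,0,0,0,0,0,0,0,0,0,0,0,0,0,0,0,0,0], claw=-1)

```text
time_s: 3.2
position: [0.3937, 0.3716, 0.0306]
tcp_rot: [0.643, 0.766, 0.0, 0.0]
wrist_force: [-2.7, -2.3, 6.5]
grip_width: 0.0621
finger_force: 31.3
```

arm_command(moves=[0,0,1,0,0,0,2,0,0,0,3,0,0,0,4,0,0,0,3,0,0,0,0,0])

```text
time_s: 3.8
position: [0.3952, 0.373, 0.165]
tcp_rot: [0.643, 0.766, 0.003, 0.0]
wrist_force: [0.2, 0.9, -2.5]
grip_width: 0.0618
finger_force: 33.3
```

```bash
python3 - <<'E'
from station import monitor,capture
import numpy as np
P=[]
for i in range(3):
    c=capture('top'); s=monitor.observe(); P.append(s['position'])
print(np.round(P,4),s['wrist_force'],s['grip_width']); np.savez('/tmp/top1.npz',**c)
from meas import *
cv2.imwrite('pics/a1.png',cv2.resize(c['image'][150:350,60:300],None,fx=2.5,fy=2.5)[:,:,::-1])
E
```

```text
[[0.3945 0.3724 0.1626]
 [0.3939 0.3718 0.1609]
 [0.3934 0.3714 0.1599]] [ 0.00954329 -0.38214687 -1.86356475] 0.061974702321553374
```

View pics/a1.png

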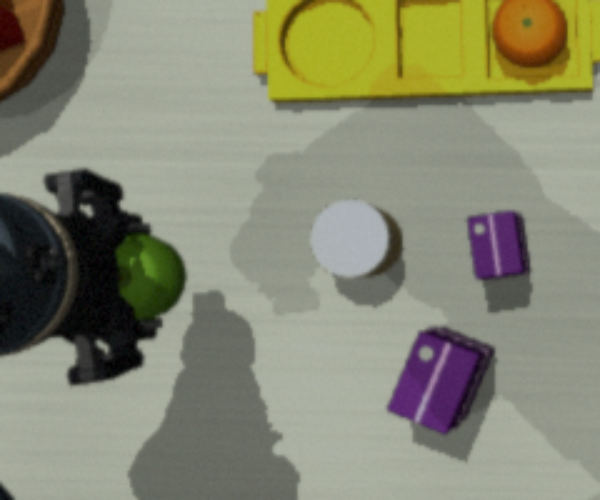

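arm_command(moves=[1.6,-4.3,0,0,1.6,-4.3,0,0,1.6,-4.3,0,0,1.6,-4.3,0,0,1.6,-4.3,0,0,1.6,-4.3,0,0,1.6,-4.3,0,0,1.6,-4.3,0,0,1.6,-4.3,0,0,1.6,-4.3,0,0,1.6,-4.3,0,0,1.6,-4.3,0,0])

```text
time_s: 5.15
position: [0.5852, -0.1462, 0.1588]
tcp_rot: [0.643, 0.766, -0.001, -0.001]
wrist_force: [1.7, 0.9, -1.4]
grip_width: 0.062
finger_force: 33.3
```

arm_command(moves=[1.8,-4.5,-1,0,1.8,-4.5,-1,0,1.8,-4.5,-1,0,0,0,-2,0,0,0,0,0,0,0,0,0,0,0,0,0])

```text
time_s: 5.85
position: [0.6396, -0.2785, 0.1112]
tcp_rot: [0.642, 0.767, 0.0, 0.0]
wrist_force: [0.3, 0.2, -1.1]
grip_width: 0.062
finger_force: 33.5
```

```bash
cat > look.py <<'E'
from station import monitor,capture
from meas import *
def green(s):
    for n in ('top','scene'):
        c=capture(n); W,ok=world(c); hsv=cv2.cvtColor(c['image'],cv2.COLOR_RGB2HSV)
        m=ok&(hsv[...,0]>35)&(hsv[...,0]<70)&(hsv[...,1]>130)&(W[...,0]>.3)&(W[...,2]>.01)&(abs(W[...,1]-s['position'][1])<.1)
        P=W[m]
        if len(P)<10: print(n,'few'); continue
        f=lambda q:np.linalg.norm(P-q,axis=1)-.0315
        from scipy.optimize import least_squares
        r=least_squares(f,P.mean(0)-[0,0,.02],loss='soft_l1',f_scale=.002); print(n,len(P),r.x.round(4))
if __name__=='__main__':
    s=monitor.observe(); green(s); s=monitor.observe(); print(s['position'].round(4),s['wrist_force'].round(1))
E
python3 look.py
```

```text
top 526 [ 0.6402 -0.2784  0.1149]
scene 272 [ 0.6409 -0.2806  0.1156]
[ 0.64   -0.2787  0.1116] [ 0.3  0.2 -0.6]
```

arm_command(moves=[0,-0.45,-2.5,0,0,0,-2.5,0,0,0,-1.5,0,0,0,-0.6,0,0,0,-0.4,0,0,0,0,0,0,0,0,0])

```text
time_s: 6.65
position: [0.6402, -0.284, 0.0364]
tcp_rot: [0.643, 0.766, 0.0, 0.001]
wrist_force: [-0.6, 0.3, -1.8]
grip_width: 0.0615
finger_force: 33.5
```

```bash
python3 look.py
```

```text
top 419 [ 0.6414 -0.2838  0.04  ]
scene 228 [ 0.6411 -0.2861  0.0412]
[ 0.6401 -0.284   0.0361] [-0.8 -0.5 -1.2]
```

arm_command(moves=[0,0,-0.1,0,0,0,0,0,0,0,0,0,0,0,1,0,0,0,4,0,0,0,5,0,-4,0.7,1,-0.13,-4,0.7,0,-0.13,-4,0.7,0,-0.13,-4,0.7,0,-0.12,-4.5,0.65,0,0,0,0,0,0], claw=1)

```text
time_s: 7.95
position: [0.4294, -0.2479, 0.1445]
tcp_rot: [0.816, 0.579, -0.001, -0.001]
wrist_force: [1.3, 0.2, 0.0]
grip_width: 0.0854
finger_force: 0.0
```

```bash
cat > st.py <<'E'
from look import *
s=monitor.observe(); capture('top'); s=monitor.observe(); q=s['tcp_rot']; print(s['time_s'],s['position'].round(4),'yaw',(2*np.arctan2(q[1],q[0])-np.pi/2).round(3),s['wrist_force'].round(1),s['grip_width'].round(4))
E
python3 - <<'E'
from st import *
s['position'][1]=-.284; s['position'][0]=.64
green(s)
c=capture('scene'); cv2.imwrite('pics/m0.png',c['image'][130:400,60:500,::-1])
E
```

```text
Traceback (most recent call last):
  File "st.py", line 2, in <module>
    s=monitor.observe(); capture('top'); s=monitor.observe(); q=s['tcp_rot']; print(s['time_s'],s['position'].round(4),'yaw',(2*np.arctan2(q[1],q[0])-np.pi/2).round(3),s['wrist_force'].round(1),s['grip_width'].round(4))
                                                                                                                                                                                                  ^^^^^^^^^^^^^^^^^^^^^
AttributeError: 'float' object has no attribute 'round'
```

```bash
sed -i "s/s\['grip_width'\].round(4)/round(s['grip_width'],4)/" st.py; python3 - <<'E'
from st import *
s['position'][1]=-.284; s['position'][0]=.64
green(s)
c=capture('scene'); cv2.imwrite('pics/m0.png',c['image'][130:400,60:500,::-1])
E
```

```text
8.05 [ 0.4343 -0.2496  0.1455] yaw -0.336 [ 0.6 -0.8 -0.3] 0.0855
top 773 [ 0.6329 -0.2756  0.0866]
scene 747 [ 0.641  -0.2863  0.038 ]
```

View pics/m0.png

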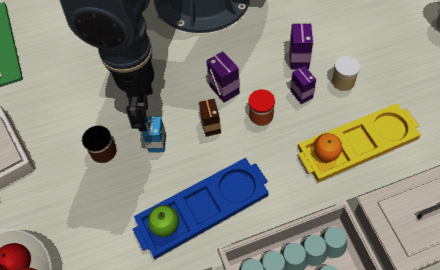

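The green apple sits in the blue tray's square well (crop 163,220) and the gripper hovers beside/over the milk (152,133). I'll descend on the milk.

arm_command(moves=[0,0,-3.5,0,0,0,-3.5,0,0,0,-2,0,0,0,-1,0,0,0,0,0,0,0,0,0])

```text
time_s: 8.8
position: [0.4355, -0.2498, 0.0451]
tcp_rot: [0.815, 0.579, 0.0, 0.0]
wrist_force: [0.2, 0.4, -0.3]
grip_width: 0.0854
finger_force: 0.0
```

arm_command(moves=[0,0,0,0,0,0,0,0,0,0,0,0,0,0,0,0,0,0,0,0,0,0,0,0], claw=-1)

```text
time_s: 9.4
position: [0.4351, -0.2497, 0.0451]
tcp_rot: [0.815, 0.579, 0.0, 0.001]
wrist_force: [-1.8, 0.3, 7.1]
grip_width: 0.0495
finger_force: 31.3
```

arm_command(moves=[0,0,1,0,0,0,2,0,0,0,3,0,0,0,2,0,0,0,0,0])

```text
time_s: 9.9
position: [0.4361, -0.2503, 0.1276]
tcp_rot: [0.815, 0.579, 0.001, 0.002]
wrist_force: [0.3, -0.3, -1.6]
grip_width: 0.0496
finger_force: 31.6
```

```bash
python3 st.py
```

```text
9.95 [ 0.4354 -0.2498  0.1258] yaw -0.335 [ 0.  -0.5 -1.7] 0.05
```

arm_command(moves=[3.8,1,0,0.1,3.8,1,0,0.1,3.8,1,0,0.1,3.8,1,0,0.1,3.8,1.1,0,0.1,0,0,-1.5,0,0,0,-1.5,0,0,0,0,0,0,0,0,0])

```text
time_s: 10.85
position: [0.6241, -0.1983, 0.0938]
tcp_rot: [0.646, 0.763, -0.0, -0.001]
wrist_force: [0.7, -0.2, -1.1]
grip_width: 0.0499
finger_force: 32.0
```

```bash
python3 - <<'E'
from st import *
for n in ('top','scene'):
    c=capture(n); W,ok=world(c); hsv=cv2.cvtColor(c['image'],cv2.COLOR_RGB2HSV); trays(c)
    m=ok&(hsv[...,0]>95)&(hsv[...,0]<110)&(hsv[...,1]>90)&(W[...,0]>.55)&(W[...,2]>.05); print(n,m.sum(),W[m].mean(0),W[m][:,2].max(), rect(W[m]))
    cv2.imwrite(f'pics/m1{n}.png',cv2.resize(c['image'][100:300,330:530] if n=='top' else c['image'][220:400,160:360],None,fx=2.5,fy=2.5)[:,:,::-1])
E
```

```text
10.9 [ 0.6245 -0.1985  0.0946] yaw 0.165 [-0.3  0.1 -1. ] 0.05
yellow [604.8, 196.0, 300.0, 100.1, -86.6] 3203
blue [613.1, -127.6, 156.6, 99.2, -80.3] 1626
top 338 [ 0.61310427 -0.16159364  0.18230118] 0.6040665433791494 [609.5, 199.3, 874.9, 127.1, -89.2]
yellow [605.5, 195.1, 300.8, 101.7, -86.4] 2163
blue [626.2, -199.3, 299.3, 103.4, -80.6] 2762
scene 227 [ 0.6477004  -0.21529929  0.12957255] 0.6019782795046223 [687.0, -260.7, 379.8, 159.5, -43.2]
```

View pics/m1scene.png

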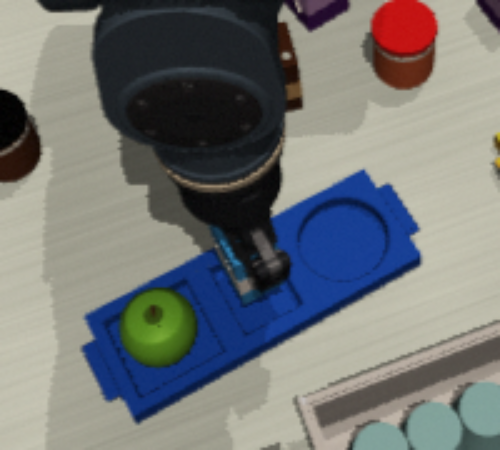

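The milk carton hangs over the oblong well (crop 245,270), and the apple sits in its well; lowering now.

arm_command(moves=[0.1,0,-2,0,0,0,-1.2,0,0,0,-0.7,0,0,0,-0.5,0,0,0,0,0,0,0,0,0])

```text
time_s: 11.6
position: [0.6258, -0.1985, 0.0507]
tcp_rot: [0.646, 0.763, 0.0, 0.0]
wrist_force: [0.9, 0.3, -0.5]
grip_width: 0.0495
finger_force: 32.2
```

```bash
python3 st.py
```

```text
11.65 [ 0.6259 -0.1985  0.0507] yaw 0.165 [-0.5  0.3 -0.7] 0.0503
```

arm_command(moves=[0,0,0,0,0,0,0,0,0,0,1,0,0,0,4,0,0,0,4,0,-3.5,4,0,0,-3.5,4,0,0,-3.5,4,0,0,-3.5,4,0,0,-3.5,4.65,0,0,0,0,0,0,0,0,0,0], claw=1)

```text
time_s: 12.85
position: [0.464, -0.0073, 0.1414]
tcp_rot: [0.646, 0.764, 0.0, 0.001]
wrist_force: [0.2, -0.6, -0.8]
grip_width: 0.0857
finger_force: 0.0
```

```bash
python3 - <<'E'
from st import *
for n in ('top','scene'):
    c=capture(n); tops(c,[('milk',(625.6,-198.3),85),('red',(450,8),70)])
E
```

```text
12.9 [ 0.4646 -0.008   0.1412] yaw 0.166 [ 0.4 -0.4  0.5] 0.0855
milk [628.2, -210.4, 50.2, 13.2, 7.8] mean [ 626.5 -210.8   84.6]
red None mean [nan nan nan]
milk [627.6, -200.4, 52.3, 38.2, 9.9] mean [ 628.6 -200.6   83.9]
red [451.1, 4.3, 62.8, 56.7, 8.3] mean [452.8  -1.8  68.6]meas.py:12: RuntimeWarning: Mean of empty slice.
  print(k,rect(W[m]) if m.sum()>3 else None,'mean',(W[m].mean(0)*1000).round(1))
  ret = um.true_divide(
```

arm_command(moves=[-1.4,1.6,0,0,0,0,-3.5,0,0,0,-3.5,0,0,0,-2.2,0,0,0,-1.3,0,0,0,0,0,0,0,0,0])

```text
time_s: 13.7
position: [0.4504, 0.0075, 0.0356]
tcp_rot: [0.647, 0.763, -0.0, -0.0]
wrist_force: [-0.1, 0.0, 0.2]
grip_width: 0.0856
finger_force: 0.0
```

arm_command(moves=[0,0,0,0,0,0,0,0,0,0,0,0,0,0,0,0,0,0,0,0,0,0,0,0], claw=-1)

```text
time_s: 14.3
position: [0.4508, 0.008, 0.0363]
tcp_rot: [0.646, 0.763, 0.001, 0.001]
wrist_force: [-2.4, -0.6, 8.7]
grip_width: 0.0613
finger_force: 30.6
```

arm_command(moves=[0,0,1,0,0,0,2,0,0,0,3,0,0,0,3,0,0,0,0,0])

```text
time_s: 14.8
position: [0.452, 0.0081, 0.1295]
tcp_rot: [0.646, 0.763, 0.002, 0.002]
wrist_force: [0.6, 0.3, -3.0]
grip_width: 0.0611
finger_force: 33.4
```

```bash
python3 st.py
```

```text
14.85 [0.4512 0.0081 0.1276] yaw 0.165 [ 0.  -0.5 -2.1] 0.0608
```

arm_command(moves=[4,-2.9,0,0,4,-3,0,0,4,-3,0,0,4,-3.1,0,0,0,0,-2,0,0,0,-1.5,0,0,0,0,0,0,0,0,0])

```text
time_s: 15.65
position: [0.6089, -0.1114, 0.0901]
tcp_rot: [0.646, 0.763, -0.0, -0.001]
wrist_force: [-0.1, 0.3, -1.1]
grip_width: 0.0612
finger_force: 33.6
```

```bash
python3 - <<'E'
from st import *
c=capture('scene'); tops(c,[('milk',(625.6,-198.3),85),('red',(611,-112),70+s['position'][2]*1000-36)])
cv2.imwrite('pics/r1.png',cv2.resize(c['image'][220:400,160:360],None,fx=2.5,fy=2.5)[:,:,::-1])
E
```

```text
15.7 [ 0.6093 -0.1114  0.0908] yaw 0.165 [ 1.1 -0.4 -0.9] 0.0613
milk [627.8, -200.4, 51.0, 38.0, 10.4] mean [ 628.5 -200.5   83.8]
red [625.3, -116.2, 61.1, 56.8, 72.2] mean [ 617.9 -127.   123.5]
```

View pics/r1.png

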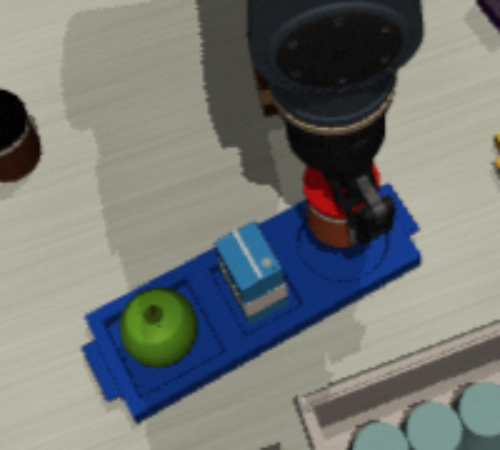

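Milk stands upright in its well (250,270), and the red tub hangs above the round well (340,210). I'll lower it.

arm_command(moves=[0.2,-0.1,-2,0,0,0,-1.7,0,0,0,-0.8,0,0,0,-0.4,0,0,0,0,0,0,0,0,0])

```text
time_s: 16.35
position: [0.6119, -0.1126, 0.0422]
tcp_rot: [0.646, 0.763, 0.0, 0.001]
wrist_force: [0.4, -0.2, -2.0]
grip_width: 0.0608
finger_force: 33.5
```

arm_command(moves=[0,0,0,0,0,0,0,0,0,0,1,0,0,0,4,0,0,0,4,0,-3.6,4,0,0,-3.6,4,0,0,-3.6,4,0,0,-3.6,4,0,0,-3,4,0,0,0,3.5,0,0,0,0,0,0], claw=1)

```text
time_s: 17.55
position: [0.4472, 0.1143, 0.1326]
tcp_rot: [0.645, 0.764, 0.001, 0.0]
wrist_force: [0.1, 0.7, 0.6]
grip_width: 0.086
finger_force: 0.0
```

```bash
python3 - <<'E'
from st import *
for n in ('top','scene'):
    c=capture(n); tops(c,[('milk',(625.6,-198.3),85),('red',(611,-112),75)])
E
```

```text
17.6 [0.4476 0.1128 0.1323] yaw 0.168 [-0.  -0.5 -0.1] 0.0857
milk [626.2, -198.4, 50.4, 38.7, 8.8] mean [ 625.4 -197.5   84.6]
red [610.6, -110.6, 61.5, 60.6, -0.3] mean [ 610.2 -111.    74.6]
milk [627.1, -200.2, 52.0, 38.4, 10.0] mean [ 628.6 -200.6   83.7]
red [611.9, -113.8, 61.8, 60.6, -80.8] mean [ 612.9 -114.1   73.6]
```

arm_command(moves=[-2.05,1.4,0,0,0,0,-3.5,0,0,0,-3,0,0,0,-1.5,0,0,0,-0.7,0,0,0,0,0,0,0,0,0])

```text
time_s: 18.4
position: [0.4278, 0.1248, 0.0451]
tcp_rot: [0.647, 0.763, 0.0, 0.0]
wrist_force: [-0.5, -0.1, 0.3]
grip_width: 0.0853
finger_force: 0.0
```

arm_command(moves=[0,0,0,0,0,0,0,0,0,0,0,0,0,0,0,0,0,0,0,0,0,0,0,0], claw=-1)

```text
time_s: 19.0
position: [0.4275, 0.1252, 0.0449]
tcp_rot: [0.646, 0.763, 0.0, 0.0]
wrist_force: [-0.7, -1.0, 6.8]
grip_width: 0.0499
finger_force: 30.9
```

arm_command(moves=[0,0,1,0,0,0,2,0,0,0,3,0,0,0,3,0,0,0,0,0])

```text
time_s: 19.5
position: [0.429, 0.1257, 0.1384]
tcp_rot: [0.646, 0.763, 0.002, 0.002]
wrist_force: [0.9, 0.2, -2.1]
grip_width: 0.0495
finger_force: 31.9
```

```bash
python3 st.py
```

```text
19.55 [0.4283 0.1255 0.1364] yaw 0.165 [-0.6  0.1 -1.9] 0.0495
```

arm_command(moves=[4.4,1.7,0,-0.03,4.4,1.7,0,-0.03,4.4,1.7,0,-0.03,4.5,1.8,0,-0.01,0,0,-2,0,0,0,-2,0,0,0,0,0,0,0,0,0])

```text
time_s: 20.35
position: [0.6034, 0.1939, 0.094]
tcp_rot: [0.684, 0.73, -0.001, -0.0]
wrist_force: [0.8, 1.1, -0.1]
grip_width: 0.0496
finger_force: 32.0
```

```bash
python3 st.py
```

```text
20.4 [0.604  0.194  0.0949] yaw 0.065 [ 0.5  0.4 -0.6] 0.0499
```

arm_command(moves=[0.1,0,-2,0,0,0,-1.2,0,0,0,-0.7,0,0,0,-0.5,0,0,0,0,0,0,0,0,0])

```text
time_s: 21.0
position: [0.6053, 0.1942, 0.0508]
tcp_rot: [0.684, 0.73, 0.0, 0.0]
wrist_force: [0.4, -0.3, -2.1]
grip_width: 0.0498
finger_force: 32.2
```

```bash
python3 st.py
```

```text
21.05 [0.6053 0.1941 0.0508] yaw 0.065 [-0.2  0.  -1.4] 0.0495
```

Now release and go to the white tub at (430, 243).

arm_command(moves=[0,0,0,0,0,0,0,0,0,0,1,0,0,0,4,0,0,0,4,0,-4.4,1.2,0,0,-4.4,1.2,0,0,-4.4,1.2,0,0,-4.3,1.3,0,0,0,0,0,0,0,0,0,0], claw=1)

```text
time_s: 22.15
position: [0.4299, 0.2436, 0.1414]
tcp_rot: [0.683, 0.73, 0.001, 0.0]
wrist_force: [0.6, -1.2, -0.0]
grip_width: 0.0853
finger_force: 0.0
```

```bash
python3 - <<'E'
from st import *
for n in ('top','scene'):
    c=capture(n); tops(c,[('grape',(605,195.4),85),('white',(430,243),70)])
E
```

```text
22.2 [0.4307 0.2434 0.1412] yaw 0.065 [ 0.5 -0.9 -1. ] 0.0856
grape [605.4, 197.1, 50.6, 38.0, 3.8] mean [604.4 196.7  84.2]
white [427.9, 236.5, 61.6, 45.7, -7.2] mean [428.3 237.5  69.3]
grape [606.1, 194.6, 52.6, 39.4, 4.9] mean [607.2 193.8  83.5]
white [429.7, 242.3, 62.9, 61.4, 10.5] mean [431.3 241.5  68.4]
```

arm_command(moves=[0,0,-3.5,0,0,0,-3.5,0,0,0,-2.2,0,0,0,-1.3,0,0,0,0,0,0,0,0,0])

```text
time_s: 22.9
position: [0.4308, 0.2429, 0.0356]
tcp_rot: [0.684, 0.729, -0.0, 0.0]
wrist_force: [0.5, 0.2, 0.1]
grip_width: 0.0852
finger_force: 0.0
```

arm_command(moves=[0,0,0,0,0,0,0,0,0,0,0,0,0,0,0,0,0,0,0,0,0,0,0,0], claw=-1)

```text
time_s: 23.5
position: [0.4308, 0.2434, 0.0364]
tcp_rot: [0.684, 0.73, 0.001, 0.0]
wrist_force: [-1.2, -1.3, 6.9]
grip_width: 0.0615
finger_force: 30.7
```

arm_command(moves=[0,0,1,0,0,0,2,0,0,0,3,0,0,0,3,0,0,0,0,0])

```text
time_s: 24.0
position: [0.432, 0.2441, 0.1298]
tcp_rot: [0.684, 0.73, 0.003, 0.001]
wrist_force: [0.9, -0.1, -2.8]
grip_width: 0.0606
finger_force: 33.6
```

```bash
python3 st.py
```

```text
24.05 [0.4313 0.2438 0.1277] yaw 0.065 [ 0.5  0.1 -2.2] 0.0614
```

arm_command(moves=[4.2,1,0,0,4.2,1,0,0,4.2,1,0,0,4.3,0.9,0,0,0,0,-2,0,0,0,-1.5,0,0,0,0,0,0,0,0,0])

```text
time_s: 24.85
position: [0.5985, 0.2819, 0.09]
tcp_rot: [0.684, 0.73, -0.001, -0.0]
wrist_force: [-0.6, -0.2, -0.3]
grip_width: 0.0611
finger_force: 33.7
```

```bash
python3 st.py
```

```text
24.9 [0.599  0.2821 0.0908] yaw 0.065 [ 0.4 -0.5 -1. ] 0.0611
```

arm_command(moves=[0,0,-2,0,0,0,-1.7,0,0,0,-0.8,0,0,0,-0.4,0,0,0,0,0,0,0,0,0])

```text
time_s: 25.5
position: [0.5996, 0.2823, 0.0423]
tcp_rot: [0.684, 0.73, 0.001, 0.0]
wrist_force: [-0.7, 0.1, -1.4]
grip_width: 0.0611
finger_force: 33.6
```

arm_command(moves=[0,0,0,0,0,0,0,0,0,0,1,0,0,0,4,0,0,0,4,0,-4,0,2,0,-4,0,2,0,-4,0,0,0,-4,0,0,0,-4,0,0,0,0,0,0,0], claw=1)

```text
time_s: 26.6
position: [0.3954, 0.2818, 0.1724]
tcp_rot: [0.683, 0.73, -0.0, -0.0]
wrist_force: [0.6, 1.3, -0.5]
grip_width: 0.0853
finger_force: 0.0
```

```bash
python3 - <<'E'
from st import *
for n in ('top','scene'):
    c=capture(n); tops(c,[('grape',(605,195.4),85),('white',(599.6,282.2),75),('red',(611,-112),75),('milk',(625.6,-198.3),85),('orange',(609,109),66),('apple',(640,-284),66),('black',(410,-370),70),('cocoa',(435,-115),80)])
    cv2.imwrite(f'pics/end_{n}.png',c['image'][:,:,::-1])
E
```

```text
26.65 [0.3976 0.2822 0.1726] yaw 0.067 [ 1.3 -0.7 -0.2] 0.0852
grape [605.8, 196.6, 50.6, 38.2, 2.6] mean [604.5 196.6  84.3]
white [597.5, 283.7, 61.2, 61.2, -14.2] mean [597.2 283.2  74.3]
red [610.1, -110.6, 61.6, 60.5, 0.5] mean [ 610.2 -111.    74.7]
milk [626.4, -198.1, 50.7, 38.7, 9.0] mean [ 625.4 -197.7   84.7]
orange [606.4, 108.2, 52.0, 49.5, 15.4] mean [606.5 108.3  64.3]
apple [640.2, -283.6, 52.3, 50.1, -89.8] mean [ 639.5 -282.6   64.7]
black [410.6, -371.6, 62.3, 60.0, -88.9] mean [ 410.9 -370.2   69.7]
cocoa [435.0, -115.5, 49.9, 38.5, -5.5] mean [ 434.7 -114.9   79.6]
grape [606.2, 194.5, 50.9, 39.6, 3.1] mean [607.4 193.9  83.4]
white [598.0, 281.8, 63.7, 60.7, -64.3] mean [599.4 280.5  73.6]
red [611.6, -113.6, 62.3, 59.5, -19.6] mean [ 613.  -114.2   73.8]
milk [627.5, -200.4, 51.5, 38.1, 9.5] mean [ 628.6 -200.5   83.9]
orange [608.4, 105.6, 49.2, 47.4, 63.9] mean [609.4 105.6  63.8]
apple [641.1, -286.6, 51.2, 49.4, 47.1] mean [ 643.4 -286.4   64. ]
black [412.4, -372.9, 61.4, 61.0, 76.2] mean [ 414.  -373.3   68.8]
cocoa [435.7, -117.8, 52.0, 37.6, -6.6] mean [ 437.4 -118.1   78.6]
```

View pics/end_scene.png

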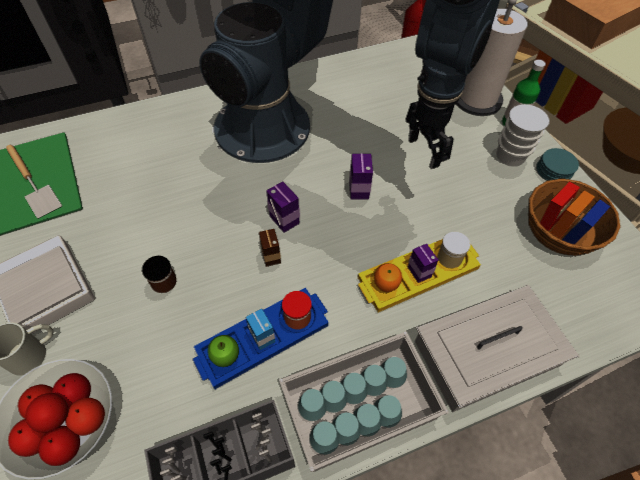

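The picture shows both trays filled correctly: apple (223,350), milk (260,328) and red tub (297,308) in blue; orange (388,277), grape (424,262) and white tub (455,250) in yellow. The gripper is clear of everything.

```bash
python3 -c "
from station import ticket
print(ticket.hand_in())"
```

```text
the job is handed in; nothing more can be done
None
```

I handed the job in with both trays made up; the last camera check put every item within about 3 mm of its well centre, and the orange, black-lidded tub and cocoa carton had not moved. The hand-in call returned no verdict.

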